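# Stack a spare shogi set on its tray for the cupboard

## Robot

A 7-joint arm with a two-finger parallel gripper is mounted at the origin on the work surface. World frame = base frame: x ahead of the robot, y to its left, z up, the work surface at z = 0. Lengths are in m, angles in rad, forces in N, time in s.
With the tool pointing down it reaches from about 0.425 to 0.95 m from the base axis. Payload 4.7 kg.
Tool frame: the origin (TCP) lies on the centre line of the jaws, within the pads' length; the fingertips stand robot.nose_length ahead of it and the grasp point (between the pads) lies 8 mm behind it (robot.nose_length is the distance from the TCP to the fingertips, in m); z points along the fingers, y is the line along which they close (so a half turn about z gives the same grasp; the last joint's range is limited). The gripper opens to 85 mm and grips with 20 to 120 N. Pads are 22 mm wide; open, the fingers measure 114 mm over their backs; the gripper's body (76 mm by 85 mm) begins 54 mm behind the grasp point. The pads swing forward as they close: fully open they stand 13 mm farther back than shut.
Start: joints at [-1.319, 0.469, -0.049, 1.532, 0.024, 1.141, -0.082], TCP at [0.187, 0.649, 0.242] pointing down, gripper open.
Joint ranges: [-2.59, 2.59], [-0.33, 1.99], [-1.39, 1.29], [0.1, 2.45], [-1.04, 4.18], [0.21, 1.99], [-2.66, 2.66]. Speed limits (rad/s): [2.57, 2.57, 3.14, 3.14, 3.14, 3.14, 3.14].

## Interface

Orientations are given as [roll, pitch, yaw] about the fixed x, y, z axes, in that order (R = Rz(yaw) Ry(pitch) Rx(roll)).
In Python, from plant import robot gives the robot as it stands. Calls block until the motion is done:
- robot.goto(position, orientation): joint-space move of the TCP to a pose.
- robot.move_straight(position, vel=0.15, attitude=None, contact_N=None): straight line of the TCP; attitude=None keeps the orientation; vel is the mean speed in m/s. With contact_N (N) it stops when the force on the tool has changed by that much, and returns True; else False.
- robot.move_joints(angles): joint-space move.
- robot.grip(opening, strength=None): opening from 0.0 (shut) to 1.0 (fully open); strength is the grip in N (None keeps the last); returns when the fingers have stopped.
- robot.sleep(seconds).
- robot.inverse_kinematics(position, orientation): joint angles nearest the present ones, or None.
- robot.sense(): the state.
- robot.grab_frame(name): name is "scene" or "top" or "wrist"; returns a dict with "image" (400x640x3 uint8, red, green, blue), "range_z" (400x640 float32, m along the optical axis (not along the pixel's ray), 0 where there is no reading), "fx", "fy", "cx", "cy" (pixels), "R" (3x3) and "t" (3): a world point X has camera coordinates R X + t. Camera axes: x right, y down, z forward; pixel columns grow to the right and rows downward; lengths in m; the calibration is good to about 2 mm. A picture is of the moment at which its call begins.
A pose or a line that the arm cannot do raises robot.IKError and nothing moves.
- robot.close_job(): hands the job in; it is judged then, once.
The state is a dict: "t": time; "joint_pos": joint angles; "joint_velocities": joint speeds; "effort": joint torques, N m; "tcp_pos": TCP position; "tcp_rot": TCP orientation; "wrist_force": force on the tool from outside, world axes, zero at the start; "torque": the same for the moment, N m; "opening": opening from 0.0 (shut) to 1.0 (fully open); "gripper_force": force on a finger pad.
Only numpy, scipy, OpenCV 4.12 (cv2) and the standard library are available. Lean on these libraries where they do the work, as an engineer would, in place of code of your own. Each camera call takes 0.05 s, during which the arm holds its last target. There are 200 camera calls.

## Task

Pack the spare game set on the black tray as one tower: first the low box in the middle of the tray, then the bridge-shaped stand over it so that the stand's feet rest on the tray, then the tall box on the stand, and last the game clock on the tall box. Centre each thing on what is below it with its long side along the tray's long side, set it down rather than drop it, and leave the drinks standing where they are.

Things in the scene. Friction and masses are not known exactly. Their poses are not given: they have to be found in the camera images.
- tray_top (a point): Black lacquered tray, fixed to the table, 112 mm (its x) by 200 mm (its y), 12 mm thick, with a raised grip bar 12 mm wide along each of its two short ends (y = +-94 mm), standing 10 mm above the tray's surface. This point is the middle of the upper surface, 12 mm above the table; z up.
- low_box_mid (a point): Low wooden box with a lid that stays on (dark seam round its sides, dark line inlaid round its lid), 46 mm (its x) by 70 mm (its y) by 28 mm high; the smaller and lower of the two boxes. This point is its centre, 14 mm above its underside; z up. About 80 g. Loose, upright on the table at the start.
- stand_slab (a point): Light wood piece stand like a bridge, 48 mm high: slab 62 (its x) by 120 (its y) by 16 mm thick on two feet, 13 mm thick walls across the ends of its long side. Space below the slab: 32 mm high, 94 mm between the feet, open on both long sides. This point: centre of the slab, 40 mm above the underside, where to grip it across the 62 mm; z up. 120 g. Loose, upright on the table at the start.
- tall_box_mid (a point): Tall wooden box with a lid that stays on (dark seam round its sides, dark line inlaid round its lid), 58 mm (its x) by 100 mm (its y) by 40 mm high; the larger of the two boxes, too high for the space under the stand. This point is its centre, 20 mm above its underside; z up. About 200 g. Loose, upright on the table at the start.
- clock_mid (a point): Black game clock with two grey screens on a sloping front, 58 mm (its x) by 106 mm (its y), 48 mm high; its sides are straight up to 32 mm, then the front (-x side) slopes back. This point is on its middle line, 22 mm above its flat underside; z up. About 180 g; it may face either way in the tower. Loose, upright on the table at the start.
- bottle_mid (a point): Clear drink bottle with a green cap, 62 mm diameter, 200 mm high, loose, standing on the table near the work. This point is its centre, 100 mm above its underside. Not to be disturbed.
- can_mid (a point): Brown drink can-bottle with a steel cap, 60 mm diameter, 135 mm high, loose, standing on the table near the work. This point is its centre, 67 mm above its underside. Not to be disturbed.
Mind the look-alikes: they are no part of the job. Leave any red or turquoise look-alike of the part that bears tray_top alone. What is shaped like the part that bears tall_box_mid but turquoise or yellow is not meant.

How it is judged:
On the way, in this order (a step that is already met when the one before it is completed fails the run):
1. the low box stands in the middle of the tray, along it, and is let go (horizontal distance between low_box_mid and tray_top below 0.015 m and z of low_box_mid in the frame of tray_top between 0.009 and 0.019 m and angle between the y axis of low_box_mid and the y axis of tray_top, either way round below 0.25 rad and angle between low_box_mid's own z axis and vertical below 0.1 rad and contact force between the fingers and low_box below 0.1 N and linear speed of low_box below 0.02 m/s), for 0.2 s.
2. the stand bridges the low box with its feet on the tray, and is let go (horizontal distance between each of low_box_mid, stand_slab and tray_top below 0.015 m and z of low_box_mid in the frame of tray_top between 0.009 and 0.019 m and angle between the y axis of each of low_box_mid, stand_slab and the y axis of tray_top, either way round below 0.25 rad and angle between each of low_box_mid, stand_slab's own z axis and vertical below 0.1 rad and z of stand_slab in the frame of tray_top between 0.035 and 0.045 m and contact force between the fingers and stand below 0.1 N and linear speed of stand below 0.02 m/s), for 0.2 s.
3. the tall box lies on the stand, and is let go (horizontal distance between each of low_box_mid, stand_slab and tray_top below 0.015 m and z of low_box_mid in the frame of tray_top between 0.009 and 0.019 m and angle between the y axis of each of low_box_mid, stand_slab, tall_box_mid and the y axis of tray_top, either way round below 0.25 rad and angle between each of low_box_mid, stand_slab, tall_box_mid's own z axis and vertical below 0.1 rad and z of stand_slab in the frame of tray_top between 0.035 and 0.045 m and horizontal distance between tall_box_mid and stand_slab below 0.015 m and z of tall_box_mid in the frame of tray_top between 0.063 and 0.073 m and contact force between the fingers and tall_box below 0.1 N and linear speed of tall_box below 0.02 m/s), for 0.2 s.
At the end, for the whole second after the job is handed in: Tower on the tray, at rest: low box and stand (feet on the tray, over the box) centred on the tray, tall box on the stand, clock on the tall box, each within 15 mm of what it stands on or over, 5 mm of its height, 0.1 rad of level and 0.25 rad of the tray's long side (horizontal distance between each of low_box_mid, stand_slab and tray_top below 0.015 m and z of low_box_mid in the frame of tray_top between 0.009 and 0.019 m and angle between the y axis of each of low_box_mid, stand_slab, tall_box_mid, clock_mid and the y axis of tray_top, either way round below 0.25 rad and angle between each of low_box_mid, stand_slab, tall_box_mid, clock_mid's own z axis and vertical below 0.1 rad and z of stand_slab in the frame of tray_top between 0.035 and 0.045 m and horizontal distance between tall_box_mid and stand_slab below 0.015 m and z of tall_box_mid in the frame of tray_top between 0.063 and 0.073 m and horizontal distance between clock_mid and tall_box_mid below 0.015 m and z of clock_mid in the frame of tray_top between 0.105 and 0.115 m and linear speed of each of low_box, stand, tall_box, clock below 0.02 m/s and angular speed of each of low_box, stand, tall_box, clock below 0.2 rad/s); the robot touches nothing.
It fails at once if a drink is shifted more than 30 mm or tipped (distance of any of bottle_mid, can_mid from where it was at the start of the episode above 0.03 m or angle between any of bottle_mid, can_mid's own z axis and vertical above 0.3 rad).
It fails at once if a thing of the set is dropped (falls free, at more than 0.6 m/s) ((linear speed of low_box above 0.6 m/s and contact force between low_box and anything else below 0.01 N) or (linear speed of stand above 0.6 m/s and contact force between stand and anything else below 0.01 N) or (linear speed of tall_box above 0.6 m/s and contact force between tall_box and anything else below 0.01 N) or (linear speed of clock above 0.6 m/s and contact force between clock and anything else below 0.01 N)).
It also fails if it takes over 112 s, if anything falls off the work surface, if the arm or the gripper's body presses on something with over 40 N, if the wrist force passes 120 N, or if a joint passes its speed limit or range.

## Working session

There is one attempt and no reset: what is moved stays moved. The work goes in short steps, each a Python script; the robot and the scene stay as the last script left them, time stands still between calls to the robot, and variables do not carry over. Pictures are saved under pics/ and viewed, at most 14 in all, crops included, and the job is handed in when it is done.

```bash
ls; mkdir -p pics; python3 - <<'E'
from plant import robot
import cv2,numpy as np
s=robot.sense();print(s['t'],s['tcp_pos'],s['tcp_rot'],robot.nose_length)
for n in('top','scene'):
    f=robot.grab_frame(n);np.savez(f'pics/{n}0.npz',**f)
    cv2.imwrite(f'pics/{n}0.png',f['image'][:,:,::-1]);print(n,f['fx'],f['cx'],f['cy'],f['R'].tolist(),f['t'])
E
```

```text
pics
0.0 [0.18689383 0.64801367 0.2412226 ] [-3.13956686e+00  7.92125312e-05  2.86082601e+00] 0.011
top 410.28876242091314 314.5628141369049 198.5140437954884 [[-0.004178904689179697, -0.9998947037085115, -0.013896699293944033], [-0.9937969303663462, 0.005697005112824614, -0.11106396952734707], [0.11113144447016686, 0.013346371357489029, -0.9937160944764666]] [0.12605359 0.50976885 1.2646729 ]
scene 489.87138096635096 318.2672772034497 194.5978734282412 [[-0.08977948636787489, 0.9957851262983671, 0.018751695135805137], [0.6871313651812302, 0.07555862430594282, -0.7225935104034442], [-0.7209647223073398, -0.05198919633865292, -0.6910188077414111]] [-0.0840084  -0.29682611  1.85671361]
```

View pics/top0.png

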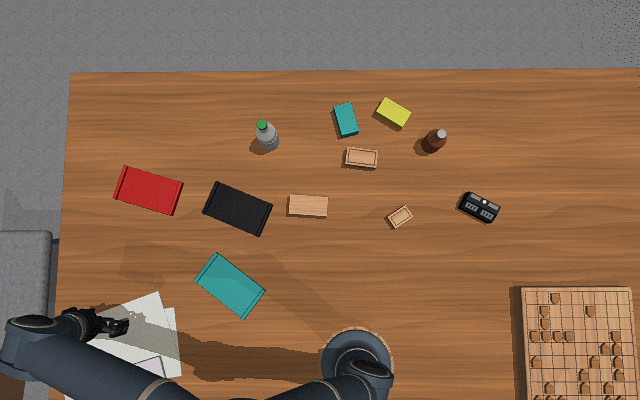

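View pics/scene0.png

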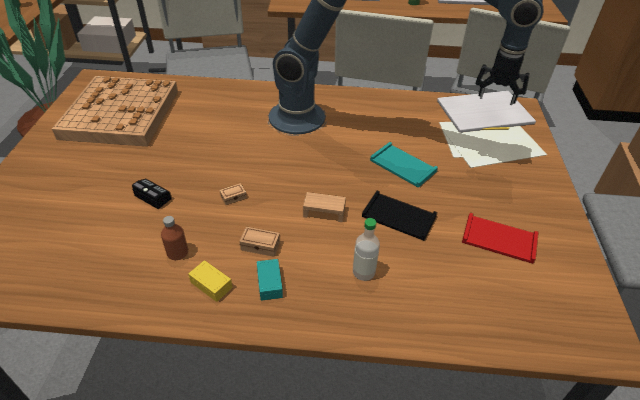

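Top view: the black tray is at (237,208); the red (148,191) and turquoise (230,286) trays are look-alikes. The stand is the plain wood piece at (308,206). For the boxes, (362,158) is the larger wooden one, so the tall box, and (400,217) is the smaller, so the low box. The turquoise (346,119) and yellow (393,112) boxes are not meant. The clock is at (479,207), the bottle at (266,135) and the can at (434,140). I'll confirm with one enlarged crop and measure.

```bash
cat > h.py <<'E'
from plant import robot
import cv2,numpy as np
def world(f):
    z=f['range_z'].astype(float);v,u=np.mgrid[:z.shape[0],:z.shape[1]]
    c=np.stack([(u-f['cx'])/f['fx']*z,(v-f['cy'])/f['fy']*z,z],-1)
    w=(c-f['t'])@f['R'];w[z==0]=np.nan   # R^T(c-t)
    return w
def rect(P):
    """centre, yaw of long side (0..pi), long, short from world xy points"""
    (c,(a,b),t)=cv2.minAreaRect((P*1000).astype(np.float32))
    q=cv2.boxPoints((c,(a,b),t));e=[q[1]-q[0],q[2]-q[1]]
    e=max(e,key=np.linalg.norm);return np.array(c)/1000,np.arctan2(e[1],e[0])%np.pi,max(a,b),min(a,b)
E
python3 - <<'E'
from h import *
f=dict(np.load('pics/top0.npz'));w=world(f)
for n,u,v,hz in(('tray',237,208,.012),('low',400,217,.028),('stand',308,206,.048),('tall',362,158,.04),('clock',479,207,.04),('bottle',266,135,.1),('can',434,140,.07)):
    sub=np.zeros(w.shape[:2],bool);sub[v-38:v+38,u-38:u+38]=1
    m=(sub&(w[...,2]>hz*.55)&(w[...,2]<hz*1.2+.03)).astype(np.uint8) if n not in('bottle','can') else (sub&(w[...,2]>.02)).astype(np.uint8)
    k,l=cv2.connectedComponents(m)
    i=l[v,u];P=w[l==i]
    print(n,rect(P[:,:2]),'z',np.median(P[:,2]),P[:,:2].mean(0),len(P))
print('table z',np.nanmedian(w[230:260,300:320,2]))
I=f['image'][85:245,190:510,::-1];cv2.imwrite('pics/crop1.png',cv2.resize(I,None,fx=2.5,fy=2.5,interpolation=2))
E
```

```text
tray (array([0.48213211, 0.37115891]), np.float32(1.1708727), 203.12869262695312, 111.88178253173828) z 0.012458202249596075 [0.48206639 0.37180741] 2160
low (array([ 0.45260712, -0.14289719]), np.float32(2.1504493), 70.32643127441406, 45.6338996887207) z 0.027768020802724017 [ 0.45245436 -0.14242633] 338
stand (array([0.48894891, 0.14406522]), np.float32(1.4913126), 119.70573425292969, 62.33534622192383) z 0.04784916154566275 [0.48822725 0.14414371] 771
tall (array([ 0.64118152, -0.02473627]), np.float32(1.4201744), 100.44860076904297, 59.231849670410156) z 0.039459748877430444 [ 0.63964236 -0.02406064] 601
clock (array([ 0.48029245, -0.39120255]), np.float32(1.0787803), 109.01226043701172, 57.75680160522461) z 0.04298628343788952 [ 0.48002608 -0.38835373] 699
bottle (array([0.69803217, 0.26792236]), np.float32(2.0539985), 61.52421188354492, 54.225345611572266) z 0.13173600290701945 [0.69082784 0.26421485] 523
can (array([ 0.68587354, -0.24735382]), np.float32(0.6808628), 58.326358795166016, 53.408206939697266) z 0.09135859972387367 [ 0.68083588 -0.2411286 ] 427
table z 0.0001429589245748609
```

View pics/crop1.png

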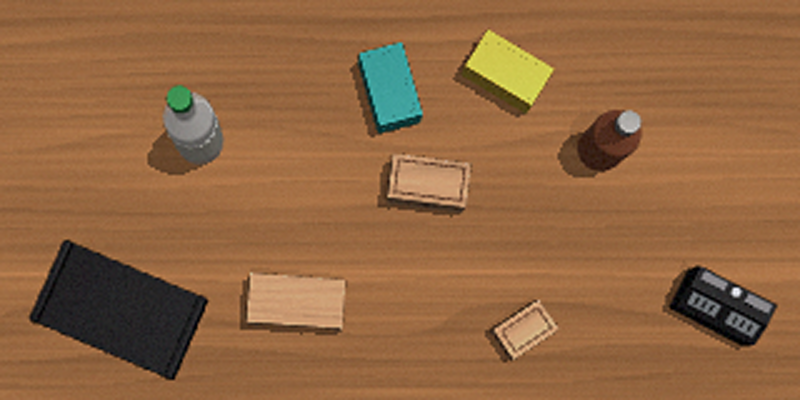

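The crop confirms it: the tall box is wood at crop (428,182), the low box at (524,330), the plain-topped stand at (296,302), the tray at (120,310) and the clock at (724,305). The measured sizes match the descriptions, so I'll move the low box now.

```bash
cat >> h.py <<'E'
TRAY=(0.4821,0.3712,1.1709)
def pose_for(x,y,yaw,z):
    best=None
    for k in(-1,0,1):
        a=yaw+k*np.pi
        if abs(a)>np.pi+.01: continue
        q=robot.inverse_kinematics([x,y,z],[np.pi,0,a])
        if q is not None and (best is None or abs(q[6])<best[0]): best=(abs(q[6]),a)
    assert best;return [np.pi,0,best[1]]
def pick(x,y,yaw,tz,width,hi=.30,strength=45):
    """width in m; tz TCP height for the grasp"""
    o=pose_for(x,y,yaw,hi)
    robot.goto([x,y,hi],o);robot.grip(min(1,(width+.018)/.085))
    robot.move_straight([x,y,tz+.06],vel=.2)
    hit=robot.move_straight([x,y,tz],vel=.06,contact_N=6)
    if hit: print('CONTACT going down',robot.sense()['tcp_pos']);return False
    robot.grip(max(0,(width-.03)/.085),strength);s=robot.sense()
    print('gripped opening',s['opening'],'mm',s['opening']*85,'F',s['gripper_force'])
    robot.move_straight([x,y,hi],vel=.15);s=robot.sense()
    print('lifted opening',s['opening'],'F',s['gripper_force'],'t',s['t']);return True
def place(x,y,yaw,tz,width,hi=.30):
    o=pose_for(x,y,yaw,hi);robot.goto([x,y,hi],o)
    robot.move_straight([x,y,tz+.02],vel=.15)
    hit=robot.move_straight([x,y,tz-.004],vel=.02,contact_N=3)
    print('set down',hit,'dz',robot.sense()['tcp_pos'][2]-tz)
    robot.grip(min(1,(width+.016)/.085));robot.sleep(.3)
    robot.move_straight([x,y,hi],vel=.12);s=robot.sense();print('t',s['t'],s['wrist_force'])
E
python3 - <<'E'
from h import *
if pick(.4526,-.1429,2.1504,.016,.046):
    f=robot.grab_frame('wrist');cv2.imwrite('pics/w1.png',f['image'][:,:,::-1])
E
```

```text
gripped opening 0.5270355000726372 mm 44.79801750617416 F 46.418505907058716
lifted opening 0.5277863309212103 F 45.98211050033569 t 8.15
```

View pics/w1.png

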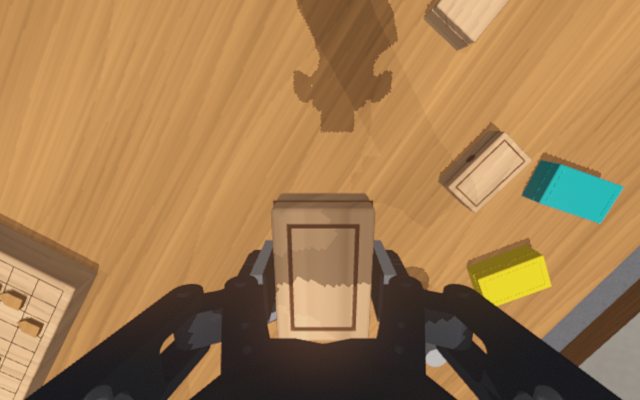

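The low box is held square between the pads at (323,270). Now I'll place it and check.

```bash
cat >> h.py <<'E'
def look(x,y,things):
    """things: (name,x,y,radius,zlo,zhi): rect of depth points in the region"""
    robot.goto([x,y,.30],pose_for(x,y,1.5,.30));f=robot.grab_frame('top');w=world(f)
    for n,a,b,r,lo,hi in things:
        m=(np.hypot(w[...,0]-a,w[...,1]-b)<r)&(w[...,2]>lo)&(w[...,2]<hi)
        k,l,st,_=cv2.connectedComponentsWithStats(m.astype(np.uint8))
        if k<2: print(n,'none');continue
        i=1+np.argmax(st[1:,4]);P=w[l==i];print(n,rect(P[:,:2]),'z',np.median(P[:,2]),len(P))
    return f
E
python3 - <<'E'
from h import *
place(*TRAY,.028,.046)
look(.5,-.1,[('low',*TRAY[:2],.07,.030,.06),('tray',*TRAY[:2],.12,.006,.06),('stand',.489,.144,.08,.026,.06)])
print(robot.sense()['t'])
E
```

```text
set down True dz 0.0006544006576188928
t 15.825 [-0.75327692  0.30466375 -1.08086403]
low (array([0.47906656, 0.36921463]), np.float32(1.1758299), 71.30644989013672, 45.82792663574219) z 0.03976754928929223 332
tray (array([0.48506509, 0.37357852]), np.float32(1.1659528), 207.7878875732422, 115.37306213378906) z 0.013200290389073766 2172
stand (array([0.48880551, 0.14394449]), np.float32(1.4921867), 119.43583679199219, 62.60535430908203) z 0.047881266650383864 774
17.6
```

```bash
python3 - <<'E'
from h import *
T=(.481,.3705,1.1715)
if pick(.4888,.1440,1.4918,.032,.062):
    place(*T,.044,.062)
    look(.5,-.15,[('stand',*T[:2],.09,.045,.09),('tall',.641,-.025,.07,.022,.06)])
    print(robot.sense()['t'])
E
```

```text
gripped opening 0.7181213271087329 mm 61.0403128042423 F 49.266403913497925
lifted opening 0.7145063154354206 F 48.87818455696106 t 23.475
set down True dz 0.000760521248828458
t 29.9083 [-0.11054753  0.27404133  0.40862532]
stand (array([0.47867654, 0.37015414]), np.float32(1.1695672), 120.23429870605469, 61.84515380859375) z 0.0596508463202152 789
tall (array([ 0.64064545, -0.02455946]), np.float32(1.4276214), 100.26721954345703, 59.85163116455078) z 0.03952617229547485 602
31.8417
```

```bash
python3 - <<'E'
from h import *
T=(.4805,.3705,1.1705)
if pick(.6407,-.0246,1.424,.020,.058):
    place(*T,.080,.058)
    f=look(.5,-.15,[('tall',*T[:2],.09,.08,.13),('stand+',*T[:2],.09,.045,.13),('clock',.48,-.39,.07,.022,.06)])
    cv2.imwrite('pics/t3.png',cv2.resize(f['image'][100:300,150:400,::-1],None,fx=3,fy=3))
    print(robot.sense()['t'])
E
```

```text
gripped opening 0.6742384524973986 mm 57.31026846227888 F 50.377508997917175
lifted opening 0.6648822541775848 F 49.75115239620209 t 37.55
set down True dz 0.0010862519532725545
t 44.0917 [-0.33918445 -0.07824483  0.25934344]
tall (array([0.47844815, 0.37076645]), np.float32(1.1716328), 101.15888214111328, 58.26893615722656) z 0.09945026668971879 667
stand+ (array([0.47829132, 0.36891403]), np.float32(1.168728), 119.1417465209961, 61.63322067260742) z 0.0988983969493294 799
clock (array([ 0.47152658, -0.40712357]), np.float32(1.0758586), 70.98631286621094, 57.301475524902344) z 0.042522244560852705 417
46.025
```

View pics/t3.png

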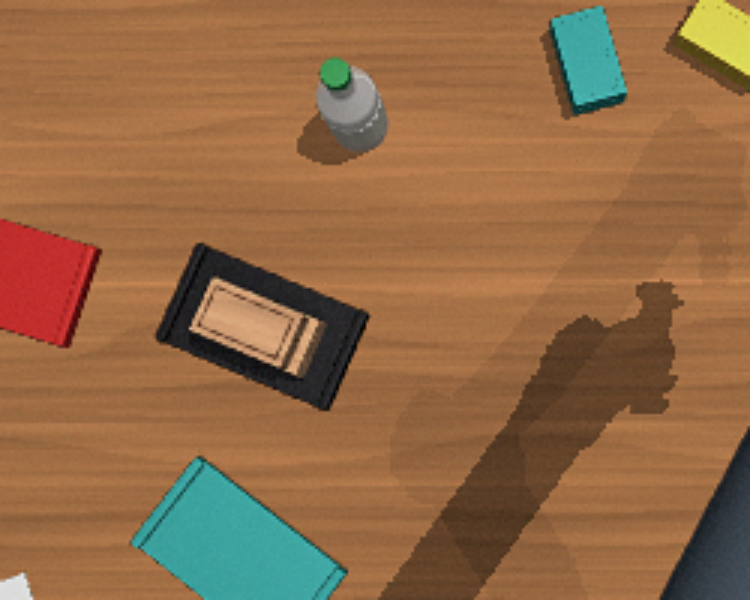

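The tall box is centred on the stand over the tray at (255,325), and the bottle at (350,105) is untouched. The clock is next.

```bash
python3 - <<'E'
from h import *
T=(.4795,.3708,1.1712)
if pick(.4803,-.3905,1.0788,.015,.058,hi=.32):
    place(*T,.115,.058,hi=.32)
    f=look(.5,-.15,[('clock',*T[:2],.09,.12,.17),('tower',*T[:2],.09,.045,.17),('bottle',.69,.265,.06,.02,.25),('can',.682,-.243,.06,.02,.2)])
    g=robot.grab_frame('scene')
    cv2.imwrite('pics/t4.png',np.vstack([cv2.resize(i[a:a+130,b:b+240,::-1],(540,292)) for i,a,b in((f['image'],130,150),(g['image'],140,280))]))
    print(robot.sense()['t'])
E
```

```text
gripped opening 0.6694281564142536 mm 56.901393295211555 F 49.97997522354126
lifted opening 0.6713048765408558 F 49.39635872840881 t 52.2083
set down True dz 0.0009812662483574403
t 59.65 [-0.69827934  0.51647374  0.07040711]
clock (array([0.47776086, 0.37122083]), np.float32(1.1700934), 106.76575469970703, 57.94978713989258) z 0.14276361235161403 754
tower (array([0.47916394, 0.3701825 ]), np.float32(1.1672074), 120.71623229980469, 61.58597183227539) z 0.1405666426205149 912
bottle (array([0.69765973, 0.2677692 ]), np.float32(2.01122), 61.604591369628906, 53.22059631347656) z 0.13157312299074436 522
can (array([ 0.68613849, -0.24717029]), np.float32(0.6436276), 58.81222152709961, 54.34160614013672) z 0.09196371985408686 424
61.6417
```

View pics/t4.png

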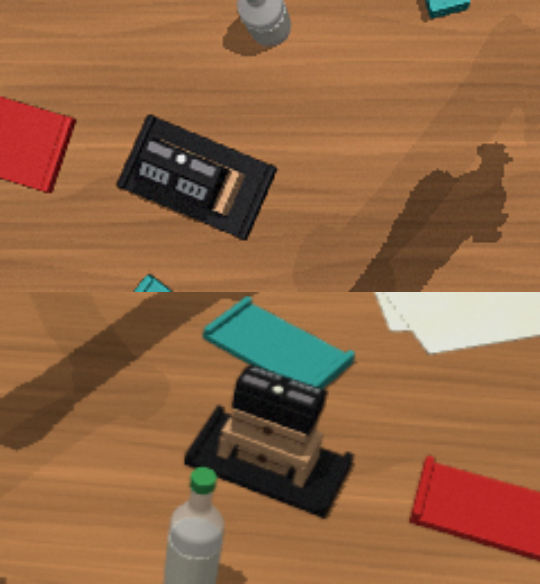

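The tower is complete: clock at (180,175) in the upper view, and the whole stack at (275,425) in the lower view. The drinks have not moved and the arm is clear, so I'm handing in.

```bash
python3 -c "
from plant import robot
print(robot.close_job())"
```

```text
the job is handed in; nothing more can be done
None
```

I built the tower on the black tray in the set order (low box, stand, tall box, clock) and handed it in at about 62 s; by camera each piece was within about 5 mm of centre and the drinks had not moved, but the hand-in call returned no verdict.

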